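Find the weak gauge clip by pull

ROBOT

A 6-joint arm with a two-finger parallel gripper is mounted at the origin on a cart in front of the work surface, level with it; the furniture and walls round the work are solid. World frame = base frame: x ahead of the robot, y to its left, z up, the work surface at z = 0. Lengths are in m, angles in degrees, forces in N, time in s.
With the tool pointing down it reaches from about 0.375 to 0.9 m from the base axis. Payload 3.1 kg.
Tool frame: the origin (TCP) lies at the very end of the fingers, on their centre line; the grasp point (between the pads) lies 19 mm behind it; z points along the fingers, y is the line along which they close (so a half turn about z gives the same grasp; the last joint's range is limited). The gripper opens to 85 mm and grips with 20 to 120 N. Pads are 22 mm wide; open, the fingers measure 114 mm over their backs; the gripper's body (76 mm by 85 mm) begins 54 mm behind the grasp point. The pads swing forward as they close: fully open they stand 13 mm farther back than shut.
Start: joints at [57.955, 30.224, 82.088, -0, 67.689, -10.227], TCP at [0.232, 0.58, 0.231] pointing down, gripper open.
Joint ranges: [-176.69, 176.69], [-43.24, 126.21], [12.49, 139.97], [-82, 262], [0, 151.66], [-163.58, 163.58]. Speed limits (degrees/s): [159.86, 159.86, 180, 180, 180, 180].

INTERFACE

Orientations are given as [roll, pitch, yaw] about the fixed x, y, z axes, in that order (R = Rz(yaw) Ry(pitch) Rx(roll)).
In Python, from cell import arm gives the robot as it stands. The module is installed in compiled form; this text tells all that it offers.
- The arm moves only by the tool step_arm, never from a script. Its argument "targets" is a list of rows, each an object with "travel": the shift along the tool's x, y, z in cm, a list of three; "twist": the turn, a rotation vector about the tool's x, y, z in rad, a list of three; "grip": the finger opening in cm, from 0 to 8.54. In form: [{"travel": [x, y, z], "twist": [wx, wy, wz], "grip": grip}, ...]. A call has 1 to 10 rows; each row shifts and turns the commanded pose from where the row before left it, along the tool's axes as they then stand; what a row does not reach is not made up. A row lasts 1/8 s, in which the tool goes at most 62.5 mm and 10.7 degrees, less where a joint would pass 70% of its speed; a pose out of reach is approached as far as the arm can. A call with a gripper value outside its range is refused whole. The fingers move at their own pace and stop on an object; "grip_force" is the grip in N (left out, the last holds). Time passes only in rows, so rows that do not move let the fingers close. It gives the time, the measured TCP pose, the force, the opening and the grip force at its end, in the units of the state.
- arm.get_obs(): the state, without advancing time (a new reading comes with each control period).
- arm.camera(name): name is "scene" or "top" or "wrist"; returns the picture (480x640x3 uint8, red, green, blue); there is no depth.
- arm.camera_model(name): a dict with "fx", "fy", "cx", "cy" (pixels), "world_from_camera" (4x4, takes a point from camera to world coordinates). Camera axes: x right, y down, z forward; pixel columns grow to the right and rows downward; lengths in m; the calibration is good to about 2 mm. A picture is of the moment at which its call begins: read the wrist's pose just before it. camera_model takes no time and is no camera call; for the wrist camera it gives the pose at the moment of the call.
- arm.finish_job(): hands the job in; it is judged then, once.
The state is a dict: "time": time; "q": joint angles; "qd": joint speeds; "effort": joint torques, N m; "position": TCP position; "eef_rot": TCP orientation; "force": force on the tool from outside, world axes, zero at the start; "torque": the same for the moment, N m; "finger_gap": finger opening in m; "grasp_force": force on a finger pad.
Only numpy, scipy, OpenCV 4.12 (cv2) and the standard library are available. Lean on these libraries where they do the work, as an engineer would, in place of code of your own. Each camera call takes 0.05 s, during which the arm holds its last target. There are 200 camera calls.

TASK

One of the three spring clips on the gauge rack has gone weak, though it looks like the others. Tug the gauges gently upward to feel which clip hardly grips, draw that gauge out and set it down gently in the blue bin, so that it is not lost. The gauges in the two sound clips must not be drawn out, and must be left upright and fully home in their clips; leave everything else where it is.

Things in the scene. Friction and masses are not known exactly. Their poses are not given: they have to be found in the camera images.
- rack: gauge rack, fixed: aluminium plate 70 x 290 x 12 mm with three like spring clips along its y axis, 95 mm apart. Origin: centre of the underside; z up, y along the row to the robot's left. Each clip: a fixed grey cheek on the +x side (40 mm wide, 32 mm high above the plate, small side ribs) and an orange sprung jaw on the -x side in a grey housing 26 mm high.
- station_left (a point): point on the plate's upper face (12 mm above the bench) in the left (+y) clip, on which the centre of the gauge's lower end stands when home. A gauge in a sound clip starts to slide only at about 15 to 21 N of upward pull, in the one weak clip at about 3 to 5 N.
- station_middle (a point): point on the plate's upper face (12 mm above the bench) in the middle clip, on which the centre of the gauge's lower end stands when home. A gauge in a sound clip starts to slide only at about 15 to 21 N of upward pull, in the one weak clip at about 3 to 5 N.
- station_right (a point): point on the plate's upper face (12 mm above the bench) in the right (-y) clip, on which the centre of the gauge's lower end stands when home. A gauge in a sound clip starts to slide only at about 15 to 21 N of upward pull, in the one weak clip at about 3 to 5 N.
- gauge_a: gauge upright in the left (+y) clip, 50 to 80 g, 78 mm tall: steel blade 5 (x) x 24 (y) x 46 mm below a black grip head 12 (x) x 30 (y) x 34 mm with a brass dot on -x. Origin: centre of the blade's lower end; z up, y along its width, parallel to the rack's row. At home the head spans 56 to 90 mm above the bench; the blade is clear of the clip when raised 35 mm.
- gauge_a_grip (a point): centre of the grip head of that gauge, 63 mm above the gauge's origin; axes as the gauge's
- gauge_b: gauge upright in the middle clip, 50 to 80 g, 78 mm tall: steel blade 5 (x) x 24 (y) x 46 mm below a black grip head 12 (x) x 30 (y) x 34 mm with a brass dot on -x. Origin: centre of the blade's lower end; z up, y along its width, parallel to the rack's row. At home the head spans 56 to 90 mm above the bench; the blade is clear of the clip when raised 35 mm.
- gauge_b_grip (a point): centre of the grip head of that gauge, 63 mm above the gauge's origin; axes as the gauge's
- gauge_c: gauge upright in the right (-y) clip, 50 to 80 g, 78 mm tall: steel blade 5 (x) x 24 (y) x 46 mm below a black grip head 12 (x) x 30 (y) x 34 mm with a brass dot on -x. Origin: centre of the blade's lower end; z up, y along its width, parallel to the rack's row. At home the head spans 56 to 90 mm above the bench; the blade is clear of the clip when raised 35 mm.
- gauge_c_grip (a point): centre of the grip head of that gauge, 63 mm above the gauge's origin; axes as the gauge's
- bin: blue open parts bin, fixed, outside 155 (x) x 100 (y) x 66 mm, walls 2 to 3 mm, floor 2 mm thick; the front wall (-x) is only 28 mm high. Origin: centre of its underside; z up, x along its length away from the low front
- impeller: bystander: grey plastic impeller with shaft, 122 mm across, 72 mm tall, loose; origin at the centre of its underside
- tape: bystander: roll of masking tape, 106 mm across, 26 mm high, loose; origin at the centre of its underside
- spanner: bystander: steel open-ended spanner, 26 x 144 x 6 mm, loose; origin at the centre of its underside
- marker: bystander: red and white marker pen, 12 x 137 x 13 mm, loose; origin at the centre of its underside
Mind the look-alikes: they are no part of the job. What is shaped like the gauge_a but green is not meant.

How it is judged (in metres and radians):
On the way:
1. a gauge has been drawn right up out of its clip (raised 50 mm) (z of any of gauge_a, gauge_b, gauge_c in the frame of rack above 0.062 m), for 0.1 s.
At the end, for the whole second after the job is handed in: The weak clip's gauge rests inside the bin's outline (lower end under 50 mm, grip centre under 75 mm above its underside); the other two stand in their own clips, gripped with over 13 N, lower end within 4 mm of the plate and 8 mm of the station, tilt under 0.12 rad (((x of gauge_a in the frame of bin between -0.078 and 0.078 m and y of gauge_a in the frame of bin between -0.05 and 0.05 m and z of gauge_a in the frame of bin between -0.002 and 0.05 m and x of gauge_a_grip in the frame of bin between -0.078 and 0.078 m and y of gauge_a_grip in the frame of bin between -0.05 and 0.05 m and z of gauge_a_grip in the frame of bin between -0.002 and 0.075 m and linear speed of gauge_a below 0.03 m/s and z of each of gauge_b, gauge_c in the frame of rack below 0.016 m and horizontal distance between gauge_b and station_middle below 0.008 m and angle between each of gauge_b, gauge_c's own z axis and vertical below 0.12 rad and contact force between each of gauge_b, gauge_c and rack above 13 N and horizontal distance between gauge_c and station_right below 0.008 m) or (x of gauge_b in the frame of bin between -0.078 and 0.078 m and y of gauge_b in the frame of bin between -0.05 and 0.05 m and z of gauge_b in the frame of bin between -0.002 and 0.05 m and x of gauge_b_grip in the frame of bin between -0.078 and 0.078 m and y of gauge_b_grip in the frame of bin between -0.05 and 0.05 m and z of gauge_b_grip in the frame of bin between -0.002 and 0.075 m and linear speed of gauge_b below 0.03 m/s and z of each of gauge_a, gauge_c in the frame of rack below 0.016 m and horizontal distance between gauge_a and station_left below 0.008 m and angle between each of gauge_a, gauge_c's own z axis and vertical below 0.12 rad and contact force between each of gauge_a, gauge_c and rack above 13 N and horizontal distance between gauge_c and station_right below 0.008 m) or (x of gauge_c in the frame of bin between -0.078 and 0.078 m and y of gauge_c in the frame of bin between -0.05 and 0.05 m and z of gauge_c in the frame of bin between -0.002 and 0.05 m and x of gauge_c_grip in the frame of bin between -0.078 and 0.078 m and y of gauge_c_grip in the frame of bin between -0.05 and 0.05 m and z of gauge_c_grip in the frame of bin between -0.002 and 0.075 m and linear speed of gauge_c below 0.03 m/s and z of each of gauge_a, gauge_b in the frame of rack below 0.016 m and horizontal distance between gauge_a and station_left below 0.008 m and angle between each of gauge_a, gauge_b's own z axis and vertical below 0.12 rad and contact force between each of gauge_a, gauge_b and rack above 13 N and horizontal distance between gauge_b and station_middle below 0.008 m))); the robot touches nothing.
It fails at once if the gauge of a sound clip is drawn up more than 8 mm, or a gauge so raised is forced hard (over 13 N) against the rack ((z of gauge_a in the frame of rack above 0.02 m and contact force between gauge_a and rack above 13 N) or (z of gauge_b in the frame of rack above 0.02 m and contact force between gauge_b and rack above 13 N) or (z of gauge_c in the frame of rack above 0.02 m and contact force between gauge_c and rack above 13 N)).
It fails at once if a gauge is let fall freely from more than about 7 cm ((linear speed of gauge_a above 1.2 m/s and contact force between gauge_a and the fingers below 0.1 N) or (linear speed of gauge_b above 1.2 m/s and contact force between gauge_b and the fingers below 0.1 N) or (linear speed of gauge_c above 1.2 m/s and contact force between gauge_c and the fingers below 0.1 N)).
It fails at once if a bystander is moved more than 3 cm (distance of any of impeller, tape, spanner, marker from where it was at the start of the episode above 0.03 m).
It also fails if it takes over 64 s, if anything falls off the work surface, if the arm or the gripper's body presses on something with over 40 N, if the wrist force passes 120 N, or if a joint passes its speed limit or range.

## Working session

There is one attempt and no reset: what is moved stays moved. The work goes in short steps, Python scripts to look and compute and a tool call to move; the robot and the scene stay as the last step left them, time stands still between calls to the robot, and variables do not carry over. Pictures are saved under pics/ and viewed, at most 10 in all, crops included, and the job is handed in when it is done.

Besides the shell and the picture viewer there is one more tool, called after "Request:" as a command line: name --argument value ..., lists and objects as JSON in quotes. step_arm: Moves the arm, as the interface text tells. Its arguments: {"type":"object","properties":{"targets":{"type":"array","items":{"type":"object","properties":{"travel":{"type":"array","items":{"type":"number"}},"twist":{"type":"array","items":{"type":"number"}},"grip":{"type":"number"}}}},"grip_force":{"type":"number"}},"required":["targets"]}

```bash
mkdir -p pics; cat > h.py <<'E'
import numpy as np, cv2
from cell import arm
def snap(cam,name):
    m=arm.camera_model(cam); p=arm.camera(cam); cv2.imwrite(f'pics/{name}.png',p[:,:,::-1]); return p,m
def ray(m,u,v,z):
    T=np.array(m['world_from_camera']); d=T[:3,:3]@np.array([(u-m['cx'])/m['fx'],(v-m['cy'])/m['fy'],1]); o=T[:3,3]
    return o+d*(z-o[2])/d[2]
def proj(m,P):
    T=np.linalg.inv(np.array(m['world_from_camera'])); c=T[:3,:3]@np.array(P)+T[:3,3]
    return m['fx']*c[0]/c[2]+m['cx'],m['fy']*c[1]/c[2]+m['cy']
E
python3 - <<'E'
from h import *
for c in('top','scene'):
    p,m=snap(c,c); print(c,m['fx'],np.round(m['world_from_camera'],3))
print(arm.get_obs())
E
```

```text
top 547.4933016055664 [[ 0.022 -0.998  0.054  0.547]
 [-1.    -0.022 -0.008  0.005]
 [ 0.009 -0.054 -0.998  1.207]
 [ 0.     0.     0.     1.   ]]
scene 543.3947966213796 [[ 0.626 -0.447  0.639 -0.252]
 [-0.78  -0.344  0.523 -0.683]
 [-0.014 -0.825 -0.564  0.831]
 [ 0.     0.     0.     1.   ]]
{'time': 0.1, 'q': array([ 5.79557781e+01,  3.02737729e+01,  8.21486292e+01,  3.77685850e-04,
        6.76908207e+01, -1.02259481e+01]), 'qd': array([ 0.02043588, -0.06981397, -0.12006931,  0.01389529, -0.07992203,
       -0.03888077]), 'effort': array([-9.76982956e-04, -4.43305349e+01, -1.78586215e+01, -3.46658708e-04,
        3.87853797e-03,  1.71883278e-05]), 'position': array([0.23189948, 0.57969109, 0.23043236]), 'eef_rot': array([-1.79888638e+02, -2.04440578e-02,  1.58181563e+02]), 'force': array([-0.70351689,  0.39628795,  0.31684705]), 'torque': array([ 0.00332107, -0.0372033 ,  0.00306758]), 'grasp_force': 0.0, 'finger_gap': 0.08522893223485423}
```

View pics/top.png

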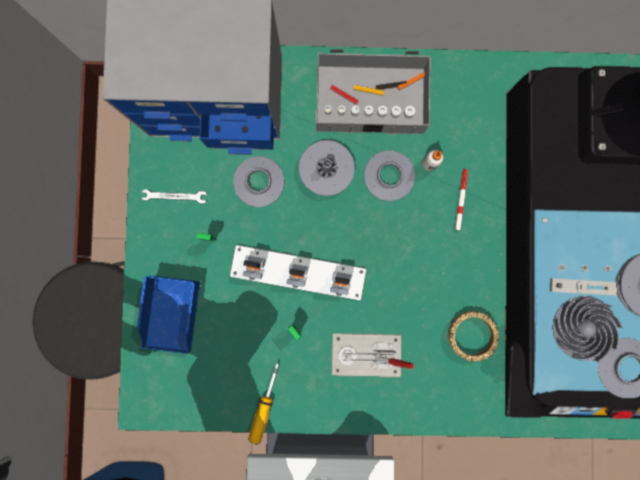

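View pics/scene.png

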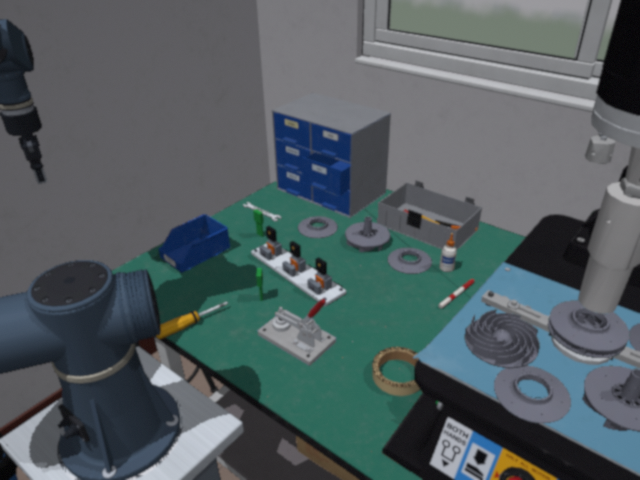

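The top view shows the rack plate spanning (230,246) to (366,298), with black gauge heads at about (254,262), (298,270) and (343,280). The bin is at about (168,313). The green look-alikes at (205,237) and (294,333) stand off the rack and aren't meant. I'll measure the plate and bin next.

```bash
python3 - <<'E'
from h import *
p=cv2.imread('pics/top.png'); m=arm.camera_model('top')
hsv=cv2.cvtColor(p,cv2.COLOR_BGR2HSV)
def biggest(mask,x0,y0,x1,y1):
    k=np.zeros_like(mask); k[y0:y1,x0:x1]=mask[y0:y1,x0:x1]
    k=cv2.morphologyEx(k,cv2.MORPH_CLOSE,np.ones((25,25)) )
    c=max(cv2.findContours(k,0,2)[0],key=cv2.contourArea); return cv2.minAreaRect(c)
white=cv2.inRange(hsv,(0,0,120),(179,70,255))
r=biggest(white,215,235,380,310); b=cv2.boxPoints(r); print('rack',r)
print(np.round([ray(m,*q,.012) for q in b],4)); print('c',ray(m,*r[0],.012))
blue=cv2.inRange(hsv,(105,120,20),(130,255,255))
r=biggest(blue,125,260,210,370); b=cv2.boxPoints(r); print('bin',r); print(np.round([ray(m,*q,.0) for q in b],4),np.round([ray(m,*q,.066) for q in b],4))
a=cv2.resize(p[235:365,125:375],None,fx=3.2,fy=3.2,interpolation=2); 
cv2.imwrite('pics/crop1.png',a)
E
```

```text
rack ((298.57257080078125, 272.3364562988281), (135.771484375, 33.612979888916016), 10.366323471069336)
[[ 0.539   0.2078  0.012 ]
 [ 0.6113  0.1969  0.012 ]
 [ 0.5644 -0.0958  0.012 ]
 [ 0.4922 -0.0839  0.012 ]]
c [0.55167673 0.05625435 0.012     ]
bin ((166.48121643066406, 313.9095458984375), (56.31747817993164, 72.73367309570312), 6.709836959838867)
[[0.3821 0.4106 0.    ]
 [0.5396 0.3984 0.    ]
 [0.5278 0.2754 0.    ]
 [0.3704 0.2885 0.    ]] [[0.3911 0.3884 0.066 ]
 [0.54   0.3768 0.066 ]
 [0.5289 0.2606 0.066 ]
 [0.38   0.273  0.066 ]]
```

View pics/crop1.png

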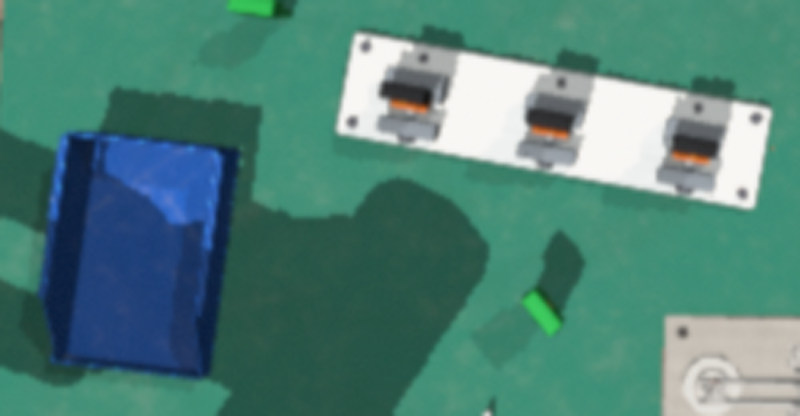

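The crop shows the white plate with three clips. Each holds a black head with its orange jaw on the near (-x) side, at crop (407,92), (550,120) and (693,145). Two green blocks lie off the rack. The bin's low front is at the bottom, toward the robot.

Now I'll locate the heads.

```bash
cat >> h.py <<'E'
YAW=np.deg2rad(80.9)
def tooldelta(d,yaw=YAW):
    return np.round(100*np.array([d[0]*np.cos(yaw)+d[1]*np.sin(yaw), d[0]*np.sin(yaw)-d[1]*np.cos(yaw), -d[2]]),2)
E
python3 - <<'E'
from h import *
p=cv2.imread('pics/top.png'); m=arm.camera_model('top')
for i,(u,v) in enumerate([(252,264),(297,272),(341,280)]):
    sub=p[v-8:v+8,u-12:u+12].max(2)<55
    n,l,s,c=cv2.connectedComponentsWithStats(sub.astype(np.uint8)); k=1+s[1:,4].argmax()
    q=c[k]+[u-12,v-8]; print(q,s[k],ray(m,*q,.088))
    st=np.array([.5517,.0563])+(1-i)*.095*np.array([.158,.987]); print('nominal',st,proj(m,[*st,.09]))
d=np.array([.5517,.0563,.22])-arm.get_obs()['position']; print(tooldelta(d))
E
```

```text
[252.23404255 263.53191489] [ 5  5 15  6 47] [0.56727744 0.14789859 0.088     ]
nominal [0.56671  0.150065] (np.float64(251.03604550912718), np.float64(263.76685940236797))
[296.75  271.625] [ 6  6 12  5 40] [0.55275673 0.05671629 0.088     ]
nominal [0.5517 0.0563] (np.float64(296.8959273395461), np.float64(272.14278661763933))
[341.66666667 279.82051282] [ 7  6 12  5 39] [ 0.53804605 -0.03528192  0.088     ]
nominal [ 0.53669  -0.037465] (np.float64(342.7592691714433), np.float64(280.51934577349556))
[-46.62  39.86   1.04]
```

Request:
step_arm --targets '[{"travel": [0, 0, 0], "twist": [0, 0, 0.1687], "grip": 8.5}, {"travel": [0, 0, 0], "twist": [0, 0, 0.1687], "grip": 8.5}, {"travel": [0, 0, 0], "twist": [0, 0, 0.1687], "grip": 8.5}, {"travel": [0, 0, 0], "twist": [0, 0, 0.1687], "grip": 8.5}, {"travel": [0, 0, 0], "twist": [0, 0, 0.1687], "grip": 8.5}, {"travel": [0, 0, 0], "twist": [0, 0, 0.1687], "grip": 8.5}, {"travel": [0, 0, 0], "twist": [0, 0, 0.1687], "grip": 8.5}, {"travel": [0, 0, 0], "twist": [0, 0, 0.1687], "grip": 8.5}]'

```text
time: 1.1
position: [0.232, 0.5799, 0.2307]
eef_rot: [-180.0, 0.1, 80.5]
force: [-0.3, 0.1, -0.8]
finger_gap: 0.085
grasp_force: 0.0
```

Request:
step_arm --targets '[{"travel": [-4.65, 4.0, 0.1], "twist": [0, 0, 0], "grip": 8.5}, {"travel": [-4.65, 4.0, 0.1], "twist": [0, 0, 0], "grip": 8.5}, {"travel": [-4.65, 4.0, 0.1], "twist": [0, 0, 0], "grip": 8.5}, {"travel": [-4.65, 4.0, 0.1], "twist": [0, 0, 0], "grip": 8.5}, {"travel": [-4.65, 4.0, 0.1], "twist": [0, 0, 0], "grip": 8.5}, {"travel": [-4.65, 4.0, 0.1], "twist": [0, 0, 0], "grip": 8.5}, {"travel": [-4.65, 4.0, 0.1], "twist": [0, 0, 0], "grip": 8.5}, {"travel": [-4.65, 4.0, 0.1], "twist": [0, 0, 0], "grip": 8.5}, {"travel": [-4.65, 4.0, 0.1], "twist": [0, 0, 0], "grip": 8.5}, {"travel": [-4.65, 4.0, 0.1], "twist": [0, 0, 0], "grip": 8.5}]'

```text
time: 2.35
position: [0.5538, 0.0558, 0.221]
eef_rot: [-180.0, -0.0, 80.8]
force: [0.3, 1.1, 0.1]
finger_gap: 0.0849
grasp_force: 0.0
```

Request:
step_arm --targets '[{"travel": [0, 0, 0], "twist": [0, 0, 0], "grip": 8.5}, {"travel": [0, 0, 0], "twist": [0, 0, 0], "grip": 8.5}]'

```text
time: 2.6
position: [0.5524, 0.0576, 0.2207]
eef_rot: [-179.9, -0.0, 80.8]
force: [-0.8, 0.6, 0.5]
finger_gap: 0.0848
grasp_force: 0.0
```

```bash
python3 - <<'E'
from h import *
print(arm.get_obs()['position'],arm.get_obs()['eef_rot'])
p,m=snap('wrist','w1'); print(m['fx'],np.round(m['world_from_camera'],3))
for i in range(3):
    st=np.array([.5523,.0565])+(1-i)*.0935*np.array([.158,.987]); print('nominal',st,proj(m,[*st,.09]))
E
```

```text
[0.55239464 0.05759729 0.22068381] [-1.79869414e+02 -1.72253083e-02  8.07978672e+01]
384.5866382815309 [[ 0.987 -0.152 -0.049  0.565]
 [-0.16  -0.943 -0.293  0.132]
 [-0.002  0.297 -0.955  0.364]
 [ 0.     0.     0.     1.   ]]
nominal [0.567073  0.1487845] (np.float64(314.71316451342005), np.float64(95.30353426729752))
nominal [0.5523 0.0565] (np.float64(314.93260460300974), np.float64(230.4085415482783))
nominal [ 0.537527  -0.0357845] (np.float64(315.1130066233755), np.float64(341.4785667226641))
```

View pics/w1.png

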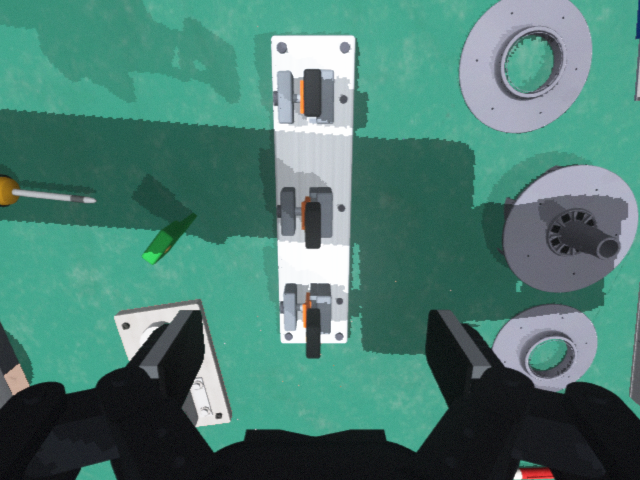

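The wrist view shows the three black heads in one column at u≈313, with v≈92, 225 and 332. The plate runs straight up the image, so the yaw is aligned. The three heads on the white plate are the gauges; the green piece at (170,240) is the look-alike. Next I'll refine the heads' cross position.

```bash
python3 - <<'E'
from h import *
p=cv2.imread('pics/w1.png'); m=arm.camera_model('wrist')
o=arm.get_obs()['position']
for (v0,v1) in((70,118),(200,250),(305,358)):
    k=(p[v0:v1,298:328].max(2)<60).astype(np.uint8)
    n,l,s,c=cv2.connectedComponentsWithStats(k); j=1+s[1:,4].argmax(); x,y,w,h,a=s[j]
    print(x+298,y+v0,w,h,c[j]+[298,v0])
    yy,xx=np.where(l==j); u=[ (xx[yy==r].min()+xx[yy==r].max())/2+298 for r in range(y,y+h,6)]; print(u)
    for z,vv in((.088,y+v0),(.088,y+v0+h)): P=ray(m,x+298+w/2,vv,z); print(np.round(P,4),tooldelta(P-o))
E
```

```text
315 114 2 2 [315.5 114.5]
[np.float64(315.0)]
[0.5656 0.1378 0.088 ] [ 8.06  0.08 13.28]
[0.5654 0.1365 0.088 ] [ 7.93  0.08 13.28]
305 202 16 43 [312.3371869  220.02890173]
[np.float64(313.0), np.float64(312.5), np.float64(312.5), np.float64(312.0), np.float64(312.5), np.float64(312.5), np.float64(312.5), np.float64(312.5)]
[0.5539 0.078  0.088 ] [ 1.98 -0.13 13.28]
[0.5487 0.0456 0.088 ] [-1.31 -0.14 13.28]
307 309 13 49 [312.9295302  332.65939597]
[np.float64(313.0), np.float64(313.0), np.float64(313.0), np.float64(313.0), np.float64(313.0), np.float64(312.5), np.float64(313.0), np.float64(313.0), np.float64(312.0)]
[ 0.5405 -0.0072  0.088 ] [-6.65 -0.11 13.28]
[ 0.5334 -0.0516  0.088 ] [-11.15  -0.11  13.28]
```

Request:
step_arm --targets '[{"travel": [0, -0.13, 3.0], "twist": [0, 0, 0], "grip": 5}, {"travel": [0, 0, 4.0], "twist": [0, 0, 0], "grip": 5}, {"travel": [0, 0, 4.0], "twist": [0, 0, 0], "grip": 5}, {"travel": [0, 0, 3.0], "twist": [0, 0, 0], "grip": 5}, {"travel": [0, 0, 1.5], "twist": [0, 0, 0], "grip": 5}, {"travel": [0, 0, 0.7], "twist": [0, 0, 0], "grip": 5}, {"travel": [0, 0, 0], "twist": [0, 0, 0], "grip": 5}, {"travel": [0, 0, 0], "twist": [0, 0, 0], "grip": 5}]' --grip_force 40

```text
time: 3.65
position: [0.5528, 0.0578, 0.0604]
eef_rot: [179.9, -0.0, 80.9]
force: [0.3, -0.3, 0.1]
finger_gap: 0.0498
grasp_force: 0.0
```

Request:
step_arm --targets '[{"travel": [0, 0, 0], "twist": [0, 0, 0], "grip": 3}, {"travel": [0, 0, 0], "twist": [0, 0, 0], "grip": 2}, {"travel": [0, 0, 0], "twist": [0, 0, 0], "grip": 1.5}, {"travel": [0, 0, 0], "twist": [0, 0, 0], "grip": 1.0}, {"travel": [0, 0, 0], "twist": [0, 0, 0], "grip": 0.8}, {"travel": [0, 0, 0], "twist": [0, 0, 0], "grip": 0.8}]'

```text
time: 4.4
position: [0.5508, 0.0579, 0.0596]
eef_rot: [-179.9, 0.0, 80.9]
force: [-2.9, -0.7, 5.1]
finger_gap: 0.0118
grasp_force: 39.6
```

Request:
step_arm --targets '[{"travel": [0, 0, 0], "twist": [0, 0, 0], "grip": 0.8}, {"travel": [0, 0, 0], "twist": [0, 0, 0], "grip": 0.8}]'

```text
time: 4.65
position: [0.5508, 0.0579, 0.0595]
eef_rot: [-179.9, 0.0, 80.9]
force: [-2.7, -0.3, 4.6]
finger_gap: 0.0114
grasp_force: 39.6
```

Request:
step_arm --targets '[{"travel": [0, 0, -0.05], "twist": [0, 0, 0], "grip": 0.8}, {"travel": [0, 0, 0], "twist": [0, 0, 0], "grip": 0.8}]'

```text
time: 4.9
position: [0.5508, 0.0579, 0.0596]
eef_rot: [-179.9, 0.0, 80.9]
force: [-4.4, 0.5, 2.6]
finger_gap: 0.0114
grasp_force: 39.2
```

Request:
step_arm --targets '[{"travel": [0, 0, -0.05], "twist": [0, 0, 0], "grip": 0.8}, {"travel": [0, 0, 0], "twist": [0, 0, 0], "grip": 0.8}]'

```text
time: 5.15
position: [0.5508, 0.0579, 0.0596]
eef_rot: [-179.8, 0.0, 80.9]
force: [-4.2, 0.1, -2.3]
finger_gap: 0.0114
grasp_force: 39.0
```

Request:
step_arm --targets '[{"travel": [0, 0, -0.05], "twist": [0, 0, 0], "grip": 0.8}, {"travel": [0, 0, 0], "twist": [0, 0, 0], "grip": 0.8}]'

```text
time: 5.4
position: [0.5508, 0.0579, 0.0601]
eef_rot: [-179.8, 0.0, 80.9]
force: [-4.5, 1.3, -5.9]
finger_gap: 0.0116
grasp_force: 38.9
```

Request:
step_arm --targets '[{"travel": [0, 0, -0.05], "twist": [0, 0, 0], "grip": 0.8}, {"travel": [0, 0, 0], "twist": [0, 0, 0], "grip": 0.8}]'

```text
time: 5.65
position: [0.5508, 0.0579, 0.0609]
eef_rot: [-179.9, 0.0, 80.9]
force: [-5.1, 0.9, -6.2]
finger_gap: 0.0114
grasp_force: 38.9
```

Request:
step_arm --targets '[{"travel": [0, 0, -0.05], "twist": [0, 0, 0], "grip": 0.8}, {"travel": [0, 0, 0], "twist": [0, 0, 0], "grip": 0.8}]'

```text
time: 5.9
position: [0.5509, 0.058, 0.0615]
eef_rot: [-179.9, 0.0, 80.9]
force: [-4.6, 0.5, -4.6]
finger_gap: 0.0115
grasp_force: 38.9
```

Request:
step_arm --targets '[{"travel": [0, 0, -0.05], "twist": [0, 0, 0], "grip": 0.8}, {"travel": [0, 0, 0], "twist": [0, 0, 0], "grip": 0.8}]'

```text
time: 6.15
position: [0.5509, 0.058, 0.062]
eef_rot: [-179.9, 0.0, 80.9]
force: [-5.6, -0.0, -5.0]
finger_gap: 0.0111
grasp_force: 38.9
```

The middle gauge slides at only about 5 N. Before drawing it, I'll tug a neighbour to check the pads themselves aren't slipping.

Request:
step_arm --targets '[{"travel": [0, -0.18, 0], "twist": [0, 0, 0], "grip": 0.8}, {"travel": [0, 0, 0], "twist": [0, 0, 0], "grip": 3}, {"travel": [0, 0, 0], "twist": [0, 0, 0], "grip": 4}, {"travel": [0, 0, 0], "twist": [0, 0, 0], "grip": 4}, {"travel": [0, 0, -2.5], "twist": [0, 0, 0], "grip": 4}, {"travel": [0, 0, -3], "twist": [0, 0, 0], "grip": 4}, {"travel": [-4.75, 0, 0], "twist": [0, 0, 0], "grip": 4}, {"travel": [-4.75, 0, 0], "twist": [0, 0, 0], "grip": 4}, {"travel": [0, 0, 0], "twist": [0, 0, 0], "grip": 4}, {"travel": [0, 0, 0], "twist": [0, 0, 0], "grip": 4}]'

```text
time: 7.4
position: [0.5354, -0.0357, 0.1175]
eef_rot: [180.0, -0.0, 80.8]
force: [0.4, -0.1, -0.3]
finger_gap: 0.0403
grasp_force: 0.0
```

```bash
python3 - <<'E'
from h import *
p,m=snap('wrist','w2'); print(arm.get_obs()['position'])
E
```

```text
[ 0.5353284  -0.03516321  0.11742435]
```

View pics/w2.png

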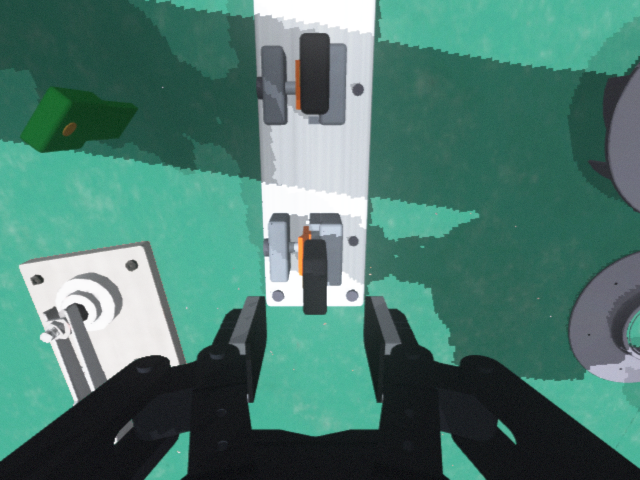

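The wrist view shows the right head at (315,275), centred between the fingers (inner faces at about 264 and 367). The middle head is at (315,72), still upright. I'll go down on the right gauge.

Request:
step_arm --targets '[{"travel": [0, 0, 2.5], "twist": [0, 0, 0], "grip": 4}, {"travel": [0, 0, 2.5], "twist": [0, 0, 0], "grip": 4}, {"travel": [0, 0, 0.8], "twist": [0, 0, 0], "grip": 4}, {"travel": [0, 0, 0], "twist": [0, 0, 0], "grip": 3}, {"travel": [0, 0, 0], "twist": [0, 0, 0], "grip": 1.5}, {"travel": [0, 0, 0], "twist": [0, 0, 0], "grip": 1}, {"travel": [0, 0, 0], "twist": [0, 0, 0], "grip": 0.8}, {"travel": [0, 0, 0], "twist": [0, 0, 0], "grip": 0.8}, {"travel": [0, 0, 0], "twist": [0, 0, 0], "grip": 0.8}]'

```text
time: 8.57
position: [0.5355, -0.0356, 0.0602]
eef_rot: [179.9, -0.0, 80.8]
force: [-1.0, 3.1, 6.4]
finger_gap: 0.0114
grasp_force: 40.6
```

Request:
step_arm --targets '[{"travel": [0, 0, -0.05], "twist": [0, 0, 0], "grip": 0.8}, {"travel": [0, 0, -0.05], "twist": [0, 0, 0], "grip": 0.8}, {"travel": [0, 0, 0], "twist": [0, 0, 0], "grip": 0.8}]'

```text
time: 8.95
position: [0.5355, -0.0356, 0.0602]
eef_rot: [180.0, -0.0, 80.8]
force: [0.6, 4.5, -0.5]
finger_gap: 0.0116
grasp_force: 39.7
```

Request:
step_arm --targets '[{"travel": [0, 0, -0.05], "twist": [0, 0, 0], "grip": 0.8}, {"travel": [0, 0, -0.05], "twist": [0, 0, 0], "grip": 0.8}, {"travel": [0, 0, 0], "twist": [0, 0, 0], "grip": 0.8}]'

```text
time: 9.32
position: [0.5354, -0.0357, 0.0603]
eef_rot: [180.0, -0.0, 80.8]
force: [4.7, 3.2, -13.3]
finger_gap: 0.0121
grasp_force: 39.0
```

Request:
step_arm --targets '[{"travel": [0, 0, -0.03], "twist": [0, 0, 0], "grip": 0.8}, {"travel": [0, 0, 0], "twist": [0, 0, 0], "grip": 0.8}]'

```text
time: 9.57
position: [0.5354, -0.0357, 0.0605]
eef_rot: [180.0, -0.0, 80.8]
force: [4.0, 3.0, -14.0]
finger_gap: 0.0111
grasp_force: 39.0
```

The right clip holds at 14 N without moving, so it's sound and the pads don't slip. The middle clip is the weak one. I'll ease off and go back to it.

Request:
step_arm --targets '[{"travel": [0, 0, 0.15], "twist": [0, 0, 0], "grip": 0.8}, {"travel": [0, 0, 0], "twist": [0, 0, 0], "grip": 3}, {"travel": [0, 0, 0], "twist": [0, 0, 0], "grip": 4}, {"travel": [0, 0, 0], "twist": [0, 0, 0], "grip": 4}, {"travel": [0, 0, -2.5], "twist": [0, 0, 0], "grip": 4}, {"travel": [0, 0, -3], "twist": [0, 0, 0], "grip": 4}, {"travel": [4.75, 0, 0], "twist": [0, 0, 0], "grip": 4}, {"travel": [4.75, 0, 0], "twist": [0, 0, 0], "grip": 4}, {"travel": [0, 0, 0], "twist": [0, 0, 0], "grip": 4}, {"travel": [0, 0, 2.5], "twist": [0, 0, 0], "grip": 4}]'

```text
time: 10.82
position: [0.5517, 0.0579, 0.0915]
eef_rot: [179.7, 0.0, 81.0]
force: [-0.1, 0.0, -0.1]
finger_gap: 0.0398
grasp_force: 0.0
```

Request:
step_arm --targets '[{"travel": [0, 0, 2.5], "twist": [0, 0, 0], "grip": 4}, {"travel": [0, 0, 0.3], "twist": [0, 0, 0], "grip": 4}, {"travel": [0, 0, 0], "twist": [0, 0, 0], "grip": 3}, {"travel": [0, 0, 0], "twist": [0, 0, 0], "grip": 1.5}, {"travel": [0, 0, 0], "twist": [0, 0, 0], "grip": 1}, {"travel": [0, 0, 0], "twist": [0, 0, 0], "grip": 0.8}, {"travel": [0, 0, 0], "twist": [0, 0, 0], "grip": 0.8}, {"travel": [0, 0, 0], "twist": [0, 0, 0], "grip": 0.8}]'

```text
time: 11.82
position: [0.5506, 0.058, 0.0624]
eef_rot: [179.9, -0.0, 80.9]
force: [0.6, -0.3, 2.2]
finger_gap: 0.0113
grasp_force: 40.2
```

Request:
step_arm --targets '[{"travel": [0, 0, -0.1], "twist": [0, 0, 0], "grip": 0.8}, {"travel": [0, 0, -0.1], "twist": [0, 0, 0], "grip": 0.8}, {"travel": [0, 0, -0.1], "twist": [0, 0, 0], "grip": 0.8}, {"travel": [0, 0, 0], "twist": [0, 0, 0], "grip": 0.8}]'

```text
time: 12.32
position: [0.5506, 0.0581, 0.0651]
eef_rot: [180.0, -0.0, 80.9]
force: [1.3, 0.0, -3.2]
finger_gap: 0.0112
grasp_force: 39.3
```

Request:
step_arm --targets '[{"travel": [0, 0, -0.3], "twist": [0, 0, 0], "grip": 0.8}, {"travel": [0, 0, -0.5], "twist": [0, 0, 0], "grip": 0.8}, {"travel": [0, 0, -0.7], "twist": [0, 0, 0], "grip": 0.8}, {"travel": [0, 0, -1], "twist": [0, 0, 0], "grip": 0.8}, {"travel": [0, 0, -1], "twist": [0, 0, 0], "grip": 0.8}, {"travel": [0, 0, -1], "twist": [0, 0, 0], "grip": 0.8}, {"travel": [0, 0, -2], "twist": [0, 0, 0], "grip": 0.8}, {"travel": [0, 0, -3], "twist": [0, 0, 0], "grip": 0.8}, {"travel": [0, 0, -2], "twist": [0, 0, 0], "grip": 0.8}, {"travel": [0, 0, 0], "twist": [0, 0, 0], "grip": 0.8}]'

```text
time: 13.58
position: [0.5509, 0.0581, 0.182]
eef_rot: [179.8, -0.0, 80.9]
force: [0.4, 0.0, -0.9]
finger_gap: 0.0113
grasp_force: 39.7
```

Request:
step_arm --targets '[{"travel": [2.14, -1.04, 0], "twist": [0, 0, 0], "grip": 0.8}, {"travel": [4.29, -2.08, 0], "twist": [0, 0, 0], "grip": 0.8}, {"travel": [4.29, -2.08, 0], "twist": [0, 0, 0], "grip": 0.8}, {"travel": [4.29, -2.08, 0], "twist": [0, 0, 0], "grip": 0.8}, {"travel": [4.29, -2.08, 0], "twist": [0, 0, 0], "grip": 0.8}, {"travel": [4.29, -2.08, 0], "twist": [0, 0, 0], "grip": 0.8}, {"travel": [2.14, -1.04, 0], "twist": [0, 0, 0], "grip": 0.8}, {"travel": [0, 0, 0], "twist": [0, 0, 0], "grip": 0.8}, {"travel": [0, 0, 0], "twist": [0, 0, 0], "grip": 0.8}]'

```text
time: 14.7
position: [0.4674, 0.3311, 0.1793]
eef_rot: [-179.9, 0.1, 80.9]
force: [0.5, -0.8, 0.3]
finger_gap: 0.0113
grasp_force: 39.7
```

```bash
python3 - <<'E'
from h import *
print(arm.get_obs()['position'])
p,m=snap('wrist','w3')
R=np.deg2rad(-5);c=np.array([.458,.332])
for a,b in((-1,-1),(-1,1),(1,1),(1,-1)):
    q=c+np.array([[np.cos(R),-np.sin(R)],[np.sin(R),np.cos(R)]])@[a*.0775,b*.05]; print(a,b,np.round(proj(m,[*q,.066 if a>0 else .028])))
E
```

```text
[0.46739564 0.33106031 0.17931853]
-1 -1 [215. 287.]
-1 1 [195. 166.]
1 1 [413. 155.]
1 -1 [413. 294.]
```

View pics/w3.png

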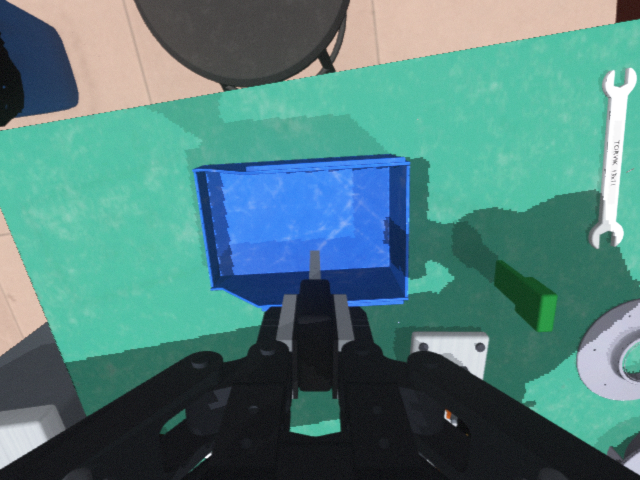

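The wrist view shows the bin with corners at (198,170), (408,158), (408,300) and (215,290). These match my projected corners. The gauge hangs upright in the fingers at (315,320), so I'll lower it.

Request:
step_arm --targets '[{"travel": [0, 0, 2], "twist": [0, 0, 0], "grip": 0.8}, {"travel": [0, 0, 2.5], "twist": [0, 0, 0], "grip": 0.8}, {"travel": [0, 0, 2.5], "twist": [0, 0, 0], "grip": 0.8}, {"travel": [0, 0, 2.5], "twist": [0, 0, 0], "grip": 0.8}, {"travel": [0, 0, 1.5], "twist": [0, 0, 0], "grip": 0.8}, {"travel": [0, 0, 0.8], "twist": [0, 0, 0], "grip": 0.8}, {"travel": [0, 0, 0.4], "twist": [0, 0, 0], "grip": 0.8}, {"travel": [0, 0, 0], "twist": [0, 0, 0], "grip": 0.8}, {"travel": [0, 0, 0], "twist": [0, 0, 0], "grip": 0.8}]'

```text
time: 15.88
position: [0.4683, 0.3322, 0.0588]
eef_rot: [179.9, -0.0, 80.9]
force: [0.4, 0.7, -1.2]
finger_gap: 0.0115
grasp_force: 39.7
```

Request:
step_arm --targets '[{"travel": [0, 0, 0.2], "twist": [0, 0, 0], "grip": 0.8}, {"travel": [0, 0, 0], "twist": [0, 0, 0], "grip": 0.8}]'

```text
time: 16.12
position: [0.4679, 0.332, 0.0562]
eef_rot: [180.0, -0.0, 80.9]
force: [-0.4, -1.1, -1.1]
finger_gap: 0.0118
grasp_force: 39.7
```

Request:
step_arm --targets '[{"travel": [0, 0, 0.2], "twist": [0, 0, 0], "grip": 0.8}, {"travel": [0, 0, 0], "twist": [0, 0, 0], "grip": 0.8}]'

```text
time: 16.38
position: [0.4677, 0.3319, 0.0539]
eef_rot: [-180.0, 0.0, 80.9]
force: [-0.5, -0.3, -0.6]
finger_gap: 0.0115
grasp_force: 39.7
```

Request:
step_arm --targets '[{"travel": [0, 0, 0.2], "twist": [0, 0, 0], "grip": 0.8}, {"travel": [0, 0, 0], "twist": [0, 0, 0], "grip": 0.8}]'

```text
time: 16.62
position: [0.4677, 0.3318, 0.0519]
eef_rot: [-180.0, 0.0, 80.9]
force: [-0.1, 1.1, -0.3]
finger_gap: 0.0113
grasp_force: 39.7
```

Within a couple of millimetres of the floor. One more small step, then I'll release and withdraw upward.

Request:
step_arm --targets '[{"travel": [0, 0, 0.15], "twist": [0, 0, 0], "grip": 0.8}, {"travel": [0, 0, 0], "twist": [0, 0, 0], "grip": 1.4}, {"travel": [0, 0, 0], "twist": [0, 0, 0], "grip": 1.8}, {"travel": [0, 0, 0], "twist": [0, 0, 0], "grip": 2.4}, {"travel": [0, 0, 0], "twist": [0, 0, 0], "grip": 4}, {"travel": [0, 0, 0], "twist": [0, 0, 0], "grip": 4}, {"travel": [0, 0, -2], "twist": [0, 0, 0], "grip": 4}, {"travel": [0, 0, -3], "twist": [0, 0, 0], "grip": 4}, {"travel": [0, 0, -5], "twist": [0, 0, 0], "grip": 4}, {"travel": [0, 0, -5], "twist": [0, 0, 0], "grip": 4}]'

```text
time: 17.88
position: [0.4675, 0.3317, 0.2018]
eef_rot: [-180.0, 0.0, 80.9]
force: [1.8, 0.0, -0.8]
finger_gap: 0.0398
grasp_force: 0.0
```

Request:
step_arm --targets '[{"travel": [-3, 0, -3], "twist": [0, 0, 0], "grip": 4}, {"travel": [-5, 0, 0], "twist": [0, 0, 0], "grip": 4}, {"travel": [-5, 0, 0], "twist": [0, 0, 0], "grip": 4}, {"travel": [0, 0, 0], "twist": [0, 0, 0], "grip": 4}, {"travel": [0, 0, 0], "twist": [0, 0, 0], "grip": 4}]'

```text
time: 18.5
position: [0.4476, 0.2038, 0.2309]
eef_rot: [180.0, -0.0, 80.8]
force: [-0.2, -0.4, -0.1]
finger_gap: 0.0397
grasp_force: 0.0
```

```bash
python3 - <<'E'
from h import *
p,m=snap('wrist','w4'); print(arm.get_obs()['position'],arm.get_obs()['force'])
q,_=snap('scene','s4')
c=cv2.resize(q[190:310,150:360],(700,400),interpolation=2); w=cv2.resize(p,(267,200))
cv2.imwrite('pics/v4.png',np.vstack([c,np.hstack([w,np.zeros((200,433,3),np.uint8)])])[:,:,::-1])
E
```

```text
[0.44768028 0.20424634 0.2307561 ] [0.39345426 0.75895249 0.18730848]
```

View pics/v4.png

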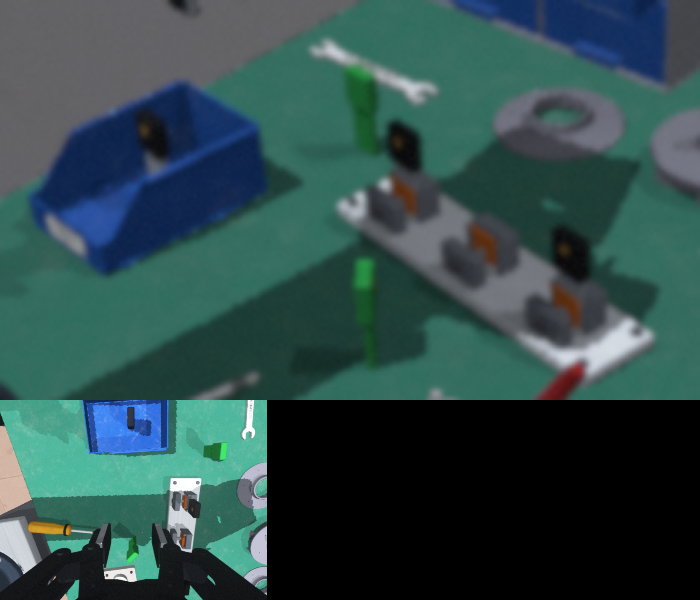

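View pics/w4.png

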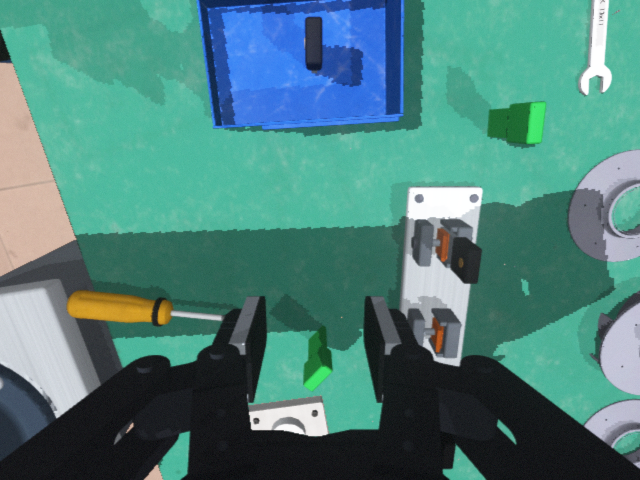

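The scene crop shows the drawn gauge standing in the bin at (150,140). The left gauge at (405,145) and right gauge at (570,255) are upright in their clips, and the middle clip is empty. In the wrist view the gauge in the bin is at (313,43), and the gripper touches nothing.

```bash
python3 -c "
from cell import arm
print(arm.finish_job())"
```

```text
the job is handed in; nothing more can be done
None
```

The weak clip was the middle one: its gauge (gauge_b) slid at about 5 N and now stands in the blue bin, the left and right gauges are still upright in their clips (the right held at 14 N, the left was not tugged), and the job is handed in at about 19 s, with no verdict returned.

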